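Fit the opal disc and bayonet collar on an inspection camera, and hold the collar home

ROBOT

A 7-joint arm with a two-finger parallel gripper is mounted at the origin on the work surface. World frame = base frame: x ahead of the robot, y to its left, z up, the work surface at z = 0. Lengths are in m, angles in rad, forces in N, time in s.
With the tool pointing down it reaches from about 0.425 to 0.875 m from the base axis. Payload 8.4 kg.
Tool frame: the origin (TCP) lies midway between the tips of the shut fingers; the grasp point (between the pads) lies 19 mm behind it; z points along the fingers, x is the direction in which the jaws open and shut, and the axes are right-handed (so a half turn about z gives the same grasp; the last joint's range is limited). The gripper opens to 85 mm and grips with 20 to 120 N. Pads are 22 mm wide; open, the fingers measure 114 mm over their backs; the gripper's body (76 mm by 85 mm) begins 54 mm behind the grasp point. The pads swing forward as they close: fully open they stand 13 mm farther back than shut.
Start: joints at [-1.288, 0.333, 0.04, 1.465, -0.013, 1.343, -0.059], TCP at [0.242, 0.603, 0.231] pointing down, gripper open.
Joint ranges: [-2.58, 2.58], [-0.38, 2.09], [-1.3, 1.39], [0.25, 2.4], [-1.5, 4.64], [0.08, 2.09], [-2.65, 2.65]. Speed limits (rad/s): [2.22, 2.22, 2.79, 2.79, 3.14, 3.14, 3.14].

INTERFACE

Orientations are given as a unit quaternion [w, x, y, z].
In Python, from cell import telemetry, cams, ticket gives the robot as it stands.
- The arm moves only by the tool apply_moves, never from a script. Its argument "deltas" is text: rows parted by semicolons, each of 7 numbers parted by spaces: the shift along the tool's x, y, z in units of 40 mm (1.0 is 40 mm), then the turn, a rotation vector about the tool's x, y, z in units of 8 degrees (1.0 is 8 degrees), then the finger opening in mm, from 0 to 85.4. A call has 1 to 12 rows; each row is the pose to reach, as a shift and turn from the pose commanded when the call began, along the tool's axes at that moment; what a row does not reach only later rows make up. A row lasts 1/10 s, in which the tool goes at most 50 mm and 8.59 degrees, less where a joint would pass 70% of its speed; a pose out of reach is approached as far as the arm can. A call with a gripper value outside its range is refused whole. The fingers move at their own pace and stop on an object; "grip_force" is the grip in N (left out, the last holds). Time passes only in rows, so rows that repeat a pose let the fingers close. It gives the time, the measured TCP pose, the force and the opening at its end, in the units of the state.
- telemetry.get_obs(): the state, without advancing time (a new reading comes with each control period).
- cams.read_camera(name): name is "side" or "top"; returns a dict with "frame" (480x640x3 uint8, red, green, blue), "vertical_fov" (degrees; the focal length in pixels is half the picture's height over the tangent of half this angle, whatever the lens; pixels are square), "cx", "cy" (the principal point, pixels), "T" (4x4, takes a point from camera to world coordinates). Camera axes: x right, y up, looking along -z (the intrinsics and any distortion apply to the point x, -y, -z); pixel columns grow to the right and rows downward; lengths in m; the calibration is good to about 2 mm. A picture is of the moment at which its call begins. There is no depth.
- ticket.finish_job(): hands the job in, once; it reports no verdict.
The state is a dict: "time_s": time; "joints": joint angles; "qd": joint speeds; "effort": joint torques, N m; "ee_pos": TCP position; "tool_rot": TCP orientation; "force": force on the tool from outside, world axes, zero at the start; "moment": the same for the moment, N m; "opening": finger opening in m.
Only numpy, scipy, OpenCV 4.12 (cv2) and the standard library are available. Lean on these libraries where they do the work, as an engineer would, in place of code of your own. Each camera call takes 0.05 s, during which the arm holds its last target.

TASK

Lay the round white disc flat in the round recess on top of the inspection camera's nose and let go of it. Then put the large knurled collar over the nose, turn it until its hidden keyways drop over the pins, and push it fully home against its spring. Finish while still holding it pushed fully home, because the spring lifts it again if you let go; leave the other loose pieces where they lie.

Things in the scene. Friction and masses are not known exactly. Their poses are not given: they have to be found in the camera images.
- camera: Fixed up-looking inspection camera: grey box 100 x 100 mm, 45 mm high, origin at the centre of its underside on the table, z up. A dark round nose, diameter 42 mm, stands upright on its middle and ends (its rim) 79 mm above the table; its upper end is tapered down to 39 mm.
- cell (a point): Centre of the floor of the round recess (diameter 37 mm, 5 mm deep) in the top of the nose, on the nose's axis: 74 mm above the table, 5 mm below the nose's rim. Axes of the housing, z up.
- pin_level (a point): Point on the nose's axis level with the tops of the pins, 69 mm above the table, 10 mm below the rim. Three pins, 120 degrees apart, each 4.5 mm wide and 4 mm high, stand 4 mm out of the nose. The nose sits in the housing at an angle that differs every time and is not given.
- stop_level (a point): Point on the nose's axis level with the solid shoulder (diameter 61 mm) round its foot, the stop for the collar's underside: 55 mm above the table, 24 mm below the rim. Inside it lies a brass sprung ring (diameter 52 mm), its top 5 mm higher when free.
- seat (a joint): How far the brass sprung ring is pressed down, m: 0 free, 0.005 when the collar stands on the solid shoulder, that is fully home. The spring pushes up with about 4.5 N at 0 and 9 N at 0.005.
- disc_center (a point): Centre of the round white opal disc, diameter 34 mm, 12 mm thick, about 30 g, lying flat on the table (centre 6 mm above the table), z along its axis; both faces alike. In the recess it stands 7 mm above the nose's rim. (The square white plate is not it.)
- collar: Large knurled aluminium collar standing on the table right way up: outside diameter 60 mm, 38 mm high, about 140 g. Origin at the centre of its underside, z up. Bore 44 mm, open below; at the top an inward lip 5.5 mm thick with a 30 mm hole. Inside, three keyways 120 degrees apart, 8.9 mm wide, run up from the underside; hidden from above, their angle is not given.
- collar_top (a point): Centre of the collar's top, 38 mm above its underside. At a wrong angle the collar stands on the pins (underside 10 mm below the rim). Pressed gently and turned, at most 120 degrees one way, its keyways meet the pins (they fit within 5 degrees either side). It then goes down 9 mm freely to the sprung ring, and 5 mm more against the spring to the shoulder.
- square_plate: Bystander: square white plate 35 x 35 x 12 mm, origin at the centre of its underside.
- small_ring: Bystander: smaller knurled aluminium ring, outside diameter 42 mm, 22 mm high, origin at the centre of its underside.
- bottle: Bystander: white plastic bottle, diameter 44 mm, 95 mm high, origin at the centre of its underside.
- heatsink: Bystander: finned aluminium heat sink 50 x 40 x 24 mm, origin at the centre of its underside.
- screwdriver: Bystander: screwdriver lying on the table at the left.
- parts_tray: Bystander: open grey parts tray 90 x 120 x 30 mm at the right, origin at the centre of its underside.
There are look-alikes about, which are no part of the job. Of the things that look like the camera, the smallest one is meant.

How it is judged:
By the outcome, as a careful person would: the job done as asked, in the order asked, and still so for the second after the job is handed in, while the arm keeps its last pose, push and grip.
It also fails if it takes over 72 s, if anything falls off the work surface, if the arm or the gripper's body presses on something with over 40 N, if the wrist force passes 120 N, or if a joint passes its speed limit or range.

## Working session

There is one attempt and no reset: what is moved stays moved. The work goes in short steps, Python scripts to look and compute and a tool call to move; the robot and the scene stay as the last step left them, time stands still between calls to the robot, and variables do not carry over. Pictures are saved under pics/ and viewed, and the job is handed in when it is done.

Besides the shell and the picture viewer there is one more tool, called by a JSON object that holds its "method" and its "body". apply_moves: Moves the arm, as the interface text tells. Its arguments: {"type":"object","properties":{"deltas":{"type":"string"},"grip_force":{"type":"number"}},"required":["deltas"]}

```bash
ls; mkdir -p pics
python3 - <<'E'
from cell import telemetry, cams, ticket
import cv2
o=telemetry.get_obs()
for k,v in o.items(): print(k,v)
for n in("side","top"):
    c=cams.read_camera(n)
    cv2.imwrite(f"pics/{n}0.png",c["frame"][:,:,::-1])
    print(n,{k:v for k,v in c.items() if k!="frame"})
E
```

```text
pics
time_s 0.0
joints [-1.28820691  0.3339076   0.03989892  1.4662735  -0.01337986  1.34330376
 -0.0585177 ]
qd [-0.00185684  0.00012938  0.00131387 -0.00066236  0.00216906  0.00105976
 -0.00121401]
effort [-1.72841528e-04 -6.58574724e+01  1.36531949e+00 -4.05557406e+01
  1.66713173e-02  1.27349276e-02 -2.83739496e-06]
ee_pos [0.24205531 0.60275552 0.23042267]
tool_rot [ 5.11009209e-04  8.28441603e-01  5.60074860e-01 -6.32582321e-04]
force [0.27841405 0.15764309 0.35696986]
moment [-0.01038464 -0.113722    0.00332018]
opening 0.0850134845077991
side {'vertical_fov': 54.73376697699011, 'cx': 317.9813049916713, 'cy': 237.78382746894755, 'T': array([[ 0.9745881 ,  0.16766871, -0.14854375,  0.3649273 ],
       [-0.22371216,  0.69466172, -0.68366509, -0.65247417],
       [-0.01144158,  0.69952291,  0.71451857,  0.75432855],
       [ 0.        ,  0.        ,  0.        ,  1.        ]])}
top {'vertical_fov': 42.54177557521276, 'cx': 327.6609300857638, 'cy': 240.09381287286513, 'T': array([[-2.49938108e-02,  9.93482962e-01, -1.11206622e-01,
         3.89790671e-01],
       [-9.99649364e-01, -2.38647282e-02,  1.14727545e-02,
         7.07170902e-04],
       [ 8.74407030e-03,  1.11454377e-01,  9.93731082e-01,
         1.33690384e+00],
       [ 0.00000000e+00,  0.00000000e+00,  0.00000000e+00,
         1.00000000e+00]])}
```

View pics/side0.png

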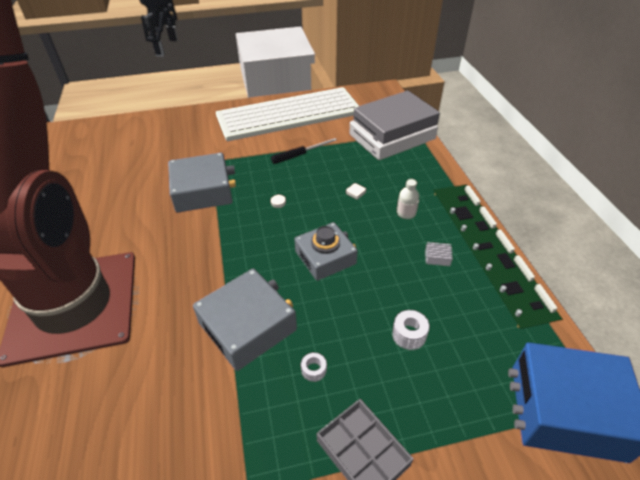

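View pics/top0.png

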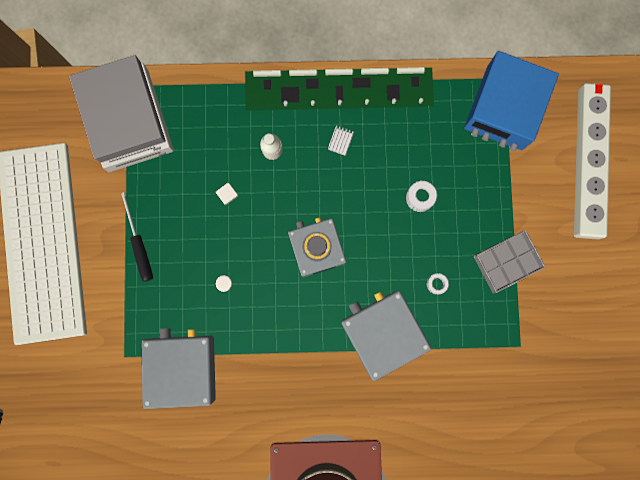

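The side view shows the nosed camera at about (325,245), and the top view shows it at (317,246). The other two grey boxes, at top (178,372) and (385,335), are larger and have no nose. In the top view the round white disc is at (223,284) and the square plate at (227,194). The large collar is at (421,196) and the small ring at (438,284). I'll measure and enlarge these.

```bash
cat > h.py <<'E'
import numpy as np, cv2
from cell import telemetry, cams
def f(c): return 240/np.tan(np.radians(c["vertical_fov"]/2))
def ray(c,u,v):
    F=f(c); d=c["T"][:3,:3]@np.array([(u-c["cx"])/F,-(v-c["cy"])/F,-1]); return c["T"][:3,3],d
def onz(c,u,v,z):
    o,d=ray(c,u,v); return o+d*(z-o[2])/d[2]
def proj(c,p):
    q=np.linalg.inv(c["T"])@np.append(p,1); F=f(c); return c["cx"]+F*q[0]/-q[2], c["cy"]-F*q[1]/-q[2]
def tri(c1,p1,c2,p2):
    o1,d1=ray(c1,*p1);o2,d2=ray(c2,*p2);d1=d1/np.linalg.norm(d1);d2=d2/np.linalg.norm(d2)
    s=np.linalg.lstsq(np.array([d1,-d2]).T,o2-o1,rcond=None)[0]
    a,b=o1+s[0]*d1,o2+s[1]*d2; return (a+b)/2,np.linalg.norm(a-b)
E
python3 - <<'E'
from h import *
t=cams.read_camera("top");s=cams.read_camera("side")
def crop(c,u,v,r=34,k=8): return cv2.resize(c["frame"][v-r:v+r,u-r:u+r,::-1],(384,288) if 0 else (266,266),interpolation=cv2.INTER_CUBIC)
im=np.vstack([np.hstack([crop(t,223,284),crop(t,317,246),crop(t,421,196)]),np.hstack([crop(s,278,201),crop(s,325,245),crop(s,411,328)])])
cv2.imwrite("pics/crops.png",im)
def blobs(c,name,box,zs):
    x0,y0,x1,y1=box
    hsv=cv2.cvtColor(c["frame"],cv2.COLOR_RGB2HSV)[y0:y1,x0:x1].astype(int)
    m=((hsv[...,1]<70)&(hsv[...,2]>120)).astype(np.uint8)
    cs,_=cv2.findContours(m,cv2.RETR_CCOMP,cv2.CHAIN_APPROX_NONE)
    for k in cs:
        if len(k)<15: continue
        e=cv2.fitEllipse(k); u,v=e[0][0]+x0,e[0][1]+y0
        print(name,round(u,1),round(v,1),np.round(e[1],1),round(e[2]),[np.round(onz(c,u,v,z),4)[:2].tolist() for z in zs])
blobs(t,"disc top",(205,265,245,305),[.012,.006]); blobs(s,"disc side",(262,188,295,215),[.012,.006])
blobs(t,"collar top",(395,170,450,225),[.038,.0325]); blobs(s,"collar side",(385,300,440,360),[.038,.0325])
def brass(c,name,box):
    x0,y0,x1,y1=box
    hsv=cv2.cvtColor(c["frame"],cv2.COLOR_RGB2HSV)[y0:y1,x0:x1].astype(int)
    m=((hsv[...,1]>90)&(hsv[...,0]<35)&(hsv[...,0]>10)&(hsv[...,2]>90)).astype(np.uint8)
    cs,_=cv2.findContours(m,cv2.RETR_CCOMP,cv2.CHAIN_APPROX_NONE)
    for k in cs:
        if len(k)<15: continue
        e=cv2.fitEllipse(k); u,v=e[0][0]+x0,e[0][1]+y0
        print(name,round(u,1),round(v,1),np.round(e[1],1),round(e[2]),[np.round(onz(c,u,v,z),4)[:2].tolist() for z in(.06,)])
brass(t,"brass top",(300,228,335,264));brass(s,"brass side",(305,222,345,256))
E
```

```text
disc top 223.1 283.2 [15.5 16.1] 162 [[0.4506, 0.2116], [0.4509, 0.2126]]
disc side 277.4 200.0 [11.7 15.5] 73 [[0.4518, 0.2067], [0.4525, 0.2136]]
collar top 421.0 195.9 [28.9 31.6] 40 [[0.6255, -0.2163], [0.6265, -0.2172]]
collar top 421.8 194.8 [12.5 14.6] 123 [[0.6278, -0.2182], [0.6288, -0.2191]]
collar side 410.0 328.5 [36.  38.6] 16 [[0.6244, -0.2301], [0.6264, -0.2268]]
collar side 409.7 324.4 [10.1 13.8] 145 [[0.627, -0.2216], [0.629, -0.2183]]
brass top 316.6 245.7 [23.7 24.1] 71 [[0.5216, 0.0094]]
brass side 325.1 239.0 [17.2 23.6] 93 [[0.523, 0.0049]]
```

View pics/crops.png

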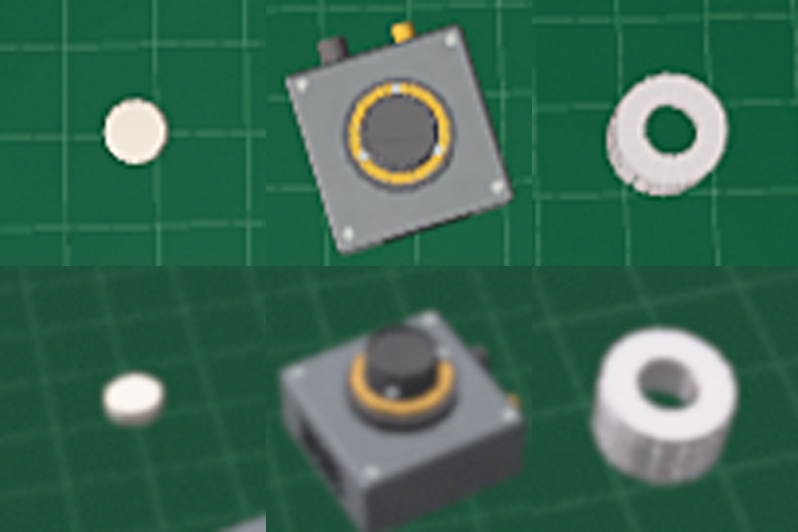

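The crops confirm the disc (round, about 34 mm), the 60 mm collar with its 30 mm hole, and the camera with its brass ring and three light pins. I'll pinch the disc along both axes, which centres it on the tool and shows the local calibration bias.

```bash
cat >> h.py <<'E'
from scipy.spatial.transform import Rotation as R
def delta(p,yaw):
    "target TCP pos, tool-x world azimuth deg (tool down) -> row numbers"
    o=telemetry.get_obs(); q=o["tool_rot"]; Rc=R.from_quat([q[1],q[2],q[3],q[0]])
    a=np.radians(yaw); Rt=R.from_matrix(np.array([[np.cos(a),np.sin(a),0],[np.sin(a),-np.cos(a),0],[0,0,-1]]))
    d=Rc.inv().apply(np.array(p)-o["ee_pos"])/.04; w=np.degrees((Rc.inv()*Rt).as_rotvec())/8
    print("delta",np.round(d,3),np.round(w,3))
def st():
    o=telemetry.get_obs();q=o["tool_rot"]; x=R.from_quat([q[1],q[2],q[3],q[0]]).as_matrix()
    print("t",round(o["time_s"],2),"p",np.round(o["ee_pos"],4),"yaw",round(np.degrees(np.arctan2(x[1,0],x[0,0])),2),"tilt",np.round(x[:2,2],4),"F",np.round(o["force"],1),"M",np.round(o["moment"],2),"op",round(o["opening"],4),"j",np.round(o["joints"],2))
E
python3 -c "
from h import *
st(); delta([.4513,.2113,.08],90); delta([.4513,.2113,.08],0)"
```

```text
t 0.2 p [0.2421 0.6029 0.2308] yaw 68.12 tilt [-0.0003 -0.0009] F [-0.3  0.6 -0.1] M [-0.01  0.    0.03] op 0.0851 j [-1.29  0.33  0.04  1.47 -0.01  1.34 -0.06]
delta [-7.133  8.501  3.777] [-1.000e-03  7.000e-03 -2.734e+00]
delta [-7.133  8.501  3.777] [5.000e-03 6.000e-03 8.516e+00]
```

{"method": "apply_moves", "body": {"deltas": "-1 1.2 0.5 0 0 0 60; -2 2.4 1 0 0 -0.7 60; -3 3.6 1.6 0 0 -1.4 60; -4 4.8 2.1 0 0 -2 60; -5 6 2.6 0 0 -2.73 60; -6 7.2 3.2 0 0 -2.73 60; -7.13 8.5 3.78 0 0 -2.73 60; -7.13 8.5 3.78 0 0 -2.73 60; -7.13 8.5 3.78 0 0 -2.73 60; -7.13 8.5 3.78 0 0 -2.73 60; -7.13 8.5 3.78 0 0 -2.73 60", "grip_force": 20}}

```text
time_s: 1.3
ee_pos: [0.4521, 0.2081, 0.0791]
tool_rot: [0.0, 0.709, 0.705, -0.001]
force: [-0.3, 0.2, -0.6]
opening: 0.0603
```

```bash
python3 -c "
from h import *
st(); delta([.4513,.2113,.006],90)
for n in('top','side'):
    c=cams.read_camera(n); cv2.imwrite(f'pics/a_{n}.png',c['frame'][:,:,::-1])"
```

```text
t 1.3 p [0.4521 0.2081 0.0791] yaw 89.65 tilt [-0.0012 -0.0019] F [-0.3  0.2 -0.6] M [-0.03  0.01  0.03] op 0.0603 j [-0.76  0.17  0.26  2.01 -0.05  0.97  1.09]
delta [ 0.083 -0.02   1.828] [-0.008  0.014 -0.043]
```

```bash
python3 -c "
from h import *
st(); delta([.4513,.2113,.006],90)"
```

```text
t 1.4 p [0.4513 0.212  0.0801] yaw 89.92 tilt [-0.0003  0.0002] F [-0.4  0.7  1. ] M [ 0.03 -0.    0.02] op 0.0599 j [-0.77  0.17  0.26  2.01 -0.05  0.97  1.09]
delta [-1.900e-02  1.000e-03  1.854e+00] [-0.002 -0.001 -0.01 ]
```

View pics/a_side.png

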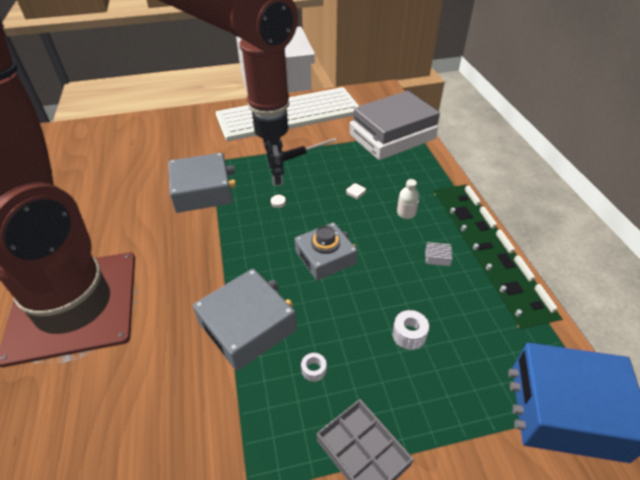

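The gripper at (277,165) is right above the disc at (278,201). I'll go down, pinch along y, open, turn 90° and pinch along x.

{"method": "apply_moves", "body": {"deltas": "0 0 0.7 0 0 0 55; 0 0 1.4 0 0 0 55; 0 0 1.86 0 0 0 55; 0 0 1.86 0 0 0 55; 0 0 1.86 0 0 0 30; 0 0 1.86 0 0 0 30; 0 0 1.86 0 0 0 30; 0 0 1.86 0 0 0 30; 0 0 1.86 0 0 0 30; 0 0 1.86 0 0 0 30", "grip_force": 20}}

```text
time_s: 2.4
ee_pos: [0.4522, 0.2128, 0.007]
tool_rot: [-0.0, 0.707, 0.707, 0.001]
force: [-1.4, 0.8, 7.7]
opening: 0.0322
```

```bash
python3 -c "
from h import *
st()"
```

```text
t 2.4 p [0.4522 0.2128 0.007 ] yaw 89.98 tilt [0.0017 0.0018] F [-1.4  0.8  7.7] M [0.21 0.35 0.05] op 0.0322 j [-0.75  0.28  0.25  2.06 -0.09  0.81  1.12]
```

{"method": "apply_moves", "body": {"deltas": "0 0 -0.05 0 0 0 30; 0 0 -0.05 0 0 0 30; 0 0 -0.05 0 0 0 30"}}

```text
time_s: 2.7
ee_pos: [0.4514, 0.2116, 0.0078]
tool_rot: [0.0, 0.707, 0.707, -0.0]
force: [0.6, 0.8, -0.1]
opening: 0.0326
```

```bash
python3 -c "
from h import *
st()
s=cams.read_camera('side'); cv2.imwrite('pics/b.png',cv2.resize(s['frame'][150:230,228:328,::-1],(800,640)[:2] if 0 else (750,600),interpolation=cv2.INTER_CUBIC)); st()"
```

```text
t 2.7 p [0.4514 0.2116 0.0078] yaw 89.95 tilt [-0.     -0.0001] F [ 0.6  0.8 -0.1] M [-0.03  0.03  0.07] op 0.0326 j [-0.75  0.28  0.25  2.06 -0.09  0.81  1.12]
t 2.75 p [0.4513 0.2116 0.0077] yaw 89.95 tilt [-0.0002 -0.0002] F [-0.1 -0.1 -0.2] M [ 0.06 -0.01 -0.02] op 0.0321 j [-0.75  0.28  0.25  2.06 -0.09  0.81  1.12]
```

View pics/b.png

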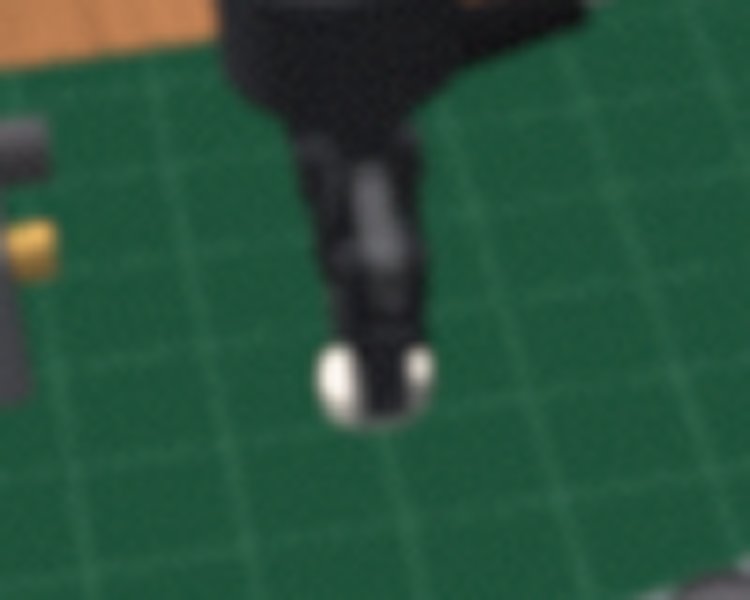

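The disc sits between the fingers, with its left and right edges showing evenly at (340,380) and (415,365). Now I'll open and turn.

{"method": "apply_moves", "body": {"deltas": "0 0 0 0 0 0 56; 0 0 0 0 0 0 56; 0 0 0 0 0 0 56; 0 0 -0.2 0 0 1 56; 0 0 -0.2 0 0 2 56; 0 0 -0.2 0 0 3 56; 0 0 -0.2 0 0 4 56; 0 0 -0.2 0 0 5 56; 0 0 -0.2 0 0 6 56; 0 0 -0.2 0 0 7 56; 0 0 -0.2 0 0 8 56; 0 0 -0.2 0 0 9 56"}}

```text
time_s: 3.95
ee_pos: [0.4514, 0.2118, 0.0157]
tool_rot: [0.0, 0.988, 0.153, 0.0]
force: [-0.1, 0.0, 0.4]
opening: 0.056
```

{"method": "apply_moves", "body": {"deltas": "0 0 0 0 0 1 56; 0 0 0 0 0 2 56; 0 0 0 0 0 2.25 56; 0 0 0.2 0 0 2.25 56; 0 0 0.2 0 0 2.25 56; 0 0 0.2 0 0 2.25 30; 0 0 0.2 0 0 2.25 30; 0 0 0.2 0 0 2.25 30; 0 0 0.2 0 0 2.25 30; 0 0 0.2 0 0 2.25 30"}}

```text
time_s: 4.95
ee_pos: [0.4515, 0.2118, 0.0078]
tool_rot: [-0.0, 1.0, -0.0, 0.0]
force: [0.4, -0.5, 0.0]
opening: 0.032
```

```bash
python3 -c "
from h import *
st()"
```

```text
t 4.95 p [0.4515 0.2118 0.0078] yaw -0.03 tilt [0.0002 0.0001] F [ 0.4 -0.5  0. ] M [-0.03 -0.06  0.03] op 0.032 j [-0.98  0.3   0.51  2.07 -0.2   0.81 -0.35]
```

The disc pinched at (0.4515, 0.2117), within 1 mm of the top-view estimate. So the top view is good, and the nose is at about (0.5223, 0.0092). I'll lift and carry the disc.

{"method": "apply_moves", "body": {"deltas": "0 0 0 0 0 0 28; 0 0 -0.7 0 0 0 28; 0 0 -1.6 0 0 0 28; 0 0 -2.6 0 0 0 28; 0 0 -3.5 0 0 0 28; 0.4 1 -3.5 0 0 0 28; 0.8 2.1 -3.5 0 0 0 28; 1.1 3.2 -3.5 0 0 0 28; 1.5 4.3 -3.5 0 0 0 28; 1.77 5.07 -3.5 0 0 0 28; 1.77 5.07 -2.9 0 0 0 28; 1.77 5.07 -2.5 0 0 0 28", "grip_force": 35}}

```text
time_s: 6.15
ee_pos: [0.5221, 0.0075, 0.1069]
tool_rot: [0.0, 1.0, -0.002, 0.0]
force: [-0.4, 1.7, -0.7]
opening: 0.0312
```

```bash
python3 -c "
from h import *
st()
for n in('top','side'):
    c=cams.read_camera(n); u,v=map(int,proj(c,[.522,.009,.085])); cv2.imwrite(f'pics/c_{n}.png',cv2.resize(c['frame'][v-40:v+40,u-50:u+50,::-1],(750,600),interpolation=cv2.INTER_CUBIC)); print(u,v)
st()"
```

```text
t 6.15 p [0.5221 0.0075 0.1069] yaw -0.19 tilt [ 0.0001 -0.0002] F [-0.4  1.7 -0.7] M [ 0.06  0.05 -0.1 ] op 0.0312 j [-0.75  0.21  0.73  1.95 -0.16  1.04  0.05]
316 244
324 229
t 6.25 p [0.5206 0.0085 0.1058] yaw -0.08 tilt [-0.0035 -0.0011] F [-0.1 -0.1  0.5] M [ 0.01 -0.02 -0.05] op 0.031 j [-0.75  0.21  0.73  1.95 -0.16  1.04  0.05]
```

View pics/c_side.png

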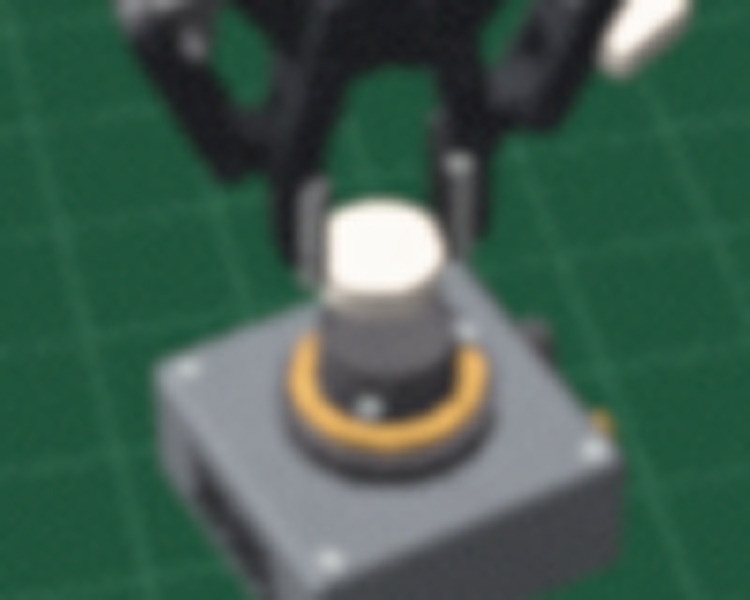

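View pics/c_top.png

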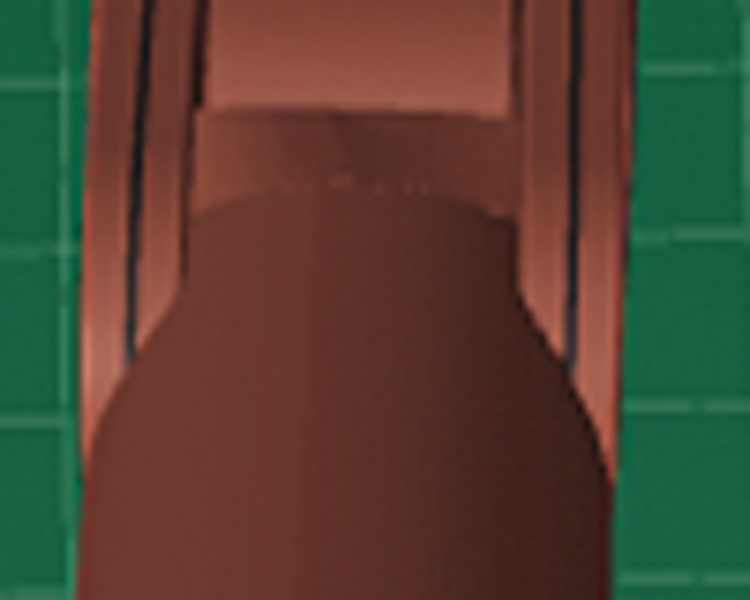

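The side view (750x600 crop) shows the disc at (383,245) hanging level above the nose, with the brass ring around (387,400). The top view is blocked by the arm. I'll measure both in the side view to remove the bias.

Run:
```python
from h import *
s=cams.read_camera("side"); st(); p=telemetry.get_obs()["ee_pos"]
F=s["frame"].astype(int)
K=6
def up(b): x0,y0,x1,y1=b; return cv2.cvtColor(cv2.resize(s["frame"][y0:y1,x0:x1],None,fx=K,fy=K,interpolation=cv2.INTER_CUBIC),cv2.COLOR_RGB2HSV).astype(int),x0,y0
h,x0,y0=up((305,205,345,265))
def ext(m):
    cs,_=cv2.findContours(m.astype(np.uint8),cv2.RETR_EXTERNAL,cv2.CHAIN_APPROX_NONE); k=max(cs,key=cv2.contourArea)[:,0]
    return (k+.5)/K-.5+[x0,y0]
disc=ext((h[...,1]<60)&(h[...,2]>200)); br=ext((h[...,1]>85)&(h[...,0]<35)&(h[...,0]>8)&(h[...,2]>80))
def bb(k): return np.round([k[:,0].min(),k[:,0].max(),k[:,1].min(),k[:,1].max()],2)
def circ(x,y,z,r): return np.array([proj(s,[x+r*np.cos(a),y+r*np.sin(a),z]) for a in np.linspace(0,6.28,120)])
print("disc meas",bb(disc)); print("disc top pred",bb(circ(p[0],p[1],p[2]+.0042,.017)))
print("brass meas",bb(br)); 
for x,y in((.5223,.0092),(.5263,.0092),(.5223,.0132)): print(x,y,bb(circ(x,y,.060,.026)))
```

```text
t 6.3 p [0.5213 0.0088 0.1071] yaw -0.05 tilt [-0.002  -0.0009] F [-0.4 -0.2  0.3] M [-0.03 -0.01  0.03] op 0.0311 j [-0.75  0.21  0.73  1.95 -0.16  1.04  0.05]
disc meas [317.58 332.25 215.42 227.08]
disc top pred [315.44 332.3  214.32 225.93]
brass meas [312.08 338.25 233.75 248.92]
0.5223 0.0092 [311.92 336.73 228.93 246.66]
0.5263 0.0092 [313.79 338.58 228.62 246.33]
0.5223 0.0132 [311.52 336.26 227.66 245.29]
```

Run:
```python
from h import *
c=cams.read_camera("top"); im=cv2.imread("pics/top0.png"); K=6
def fit(b,fn,zs,name):
    x0,y0,x1,y1=b; h=cv2.cvtColor(cv2.resize(im[y0:y1,x0:x1],None,fx=K,fy=K,interpolation=cv2.INTER_CUBIC),cv2.COLOR_BGR2HSV).astype(int)
    cs,_=cv2.findContours(fn(h).astype(np.uint8),cv2.RETR_CCOMP,cv2.CHAIN_APPROX_NONE)
    for k in cs:
        if cv2.contourArea(k)<1500: continue
        k=cv2.convexHull(k); e=cv2.fitEllipse(k); u,v=(np.array(e[0])+.5)/K-.5+[x0,y0]
        print(name,round(u,2),round(v,2),np.round(np.array(e[1])/K,1),[np.round(onz(c,u,v,z)[:2],4).tolist() for z in zs])
fit((210,270,238,298),lambda h:(h[...,1]<70)&(h[...,2]>150),[.012],"disc")
fit((300,228,335,264),lambda h:(h[...,1]>85)&(h[...,0]<35)&(h[...,0]>8)&(h[...,2]>90),[.06],"brass")
fit((300,228,335,264),lambda h:(h[...,1]<70)&(h[...,2]<115),[.079,.055],"dark")
fit((395,170,450,225),lambda h:(h[...,1]<60)&(h[...,2]>205),[.038],"collar")
fit((395,170,450,225),lambda h:(h[...,1]>90),[.038,.0325],"hole")
```

```text
disc 223.05 283.17 [16.  16.5] [[0.4506, 0.2118]]
brass 316.6 245.64 [26.2 26.3] [[0.5216, 0.0093]]
dark 316.73 245.45 [19.5 19.8] [[0.52, 0.0089], [0.5225, 0.009]]
dark 316.74 246.27 [28.6 29.1] [[0.5184, 0.0089], [0.5208, 0.0091]]
collar 421.44 195.75 [27.6 30.8] [[0.6258, -0.2173]]
collar 421.84 194.91 [14.1 15.1] [[0.6276, -0.2183]]
hole 421.93 194.86 [11.6 12.9] [[0.6277, -0.2185], [0.6287, -0.2194]]Traceback (most recent call last):
  File "<stdin>", line 14, in <module>
  File "<stdin>", line 8, in fit
cv2.error: OpenCV(4.12.0) /io/opencv/modules/imgproc/src/shapedescr.cpp:361: error: (-201:Incorrect size of input array) There should be at least 5 points to fit the ellipse in function 'fitEllipseNoDirect'
```

{"method": "apply_moves", "body": {"deltas": "0 0 0.2 0 0 0 28; 0 0 0.4 0 0 0 28; 0 0 0.5 0 0 0 28; 0 0 0.58 0 0 0 28; 0 0 0.58 0 0 0 28; 0 0 0.58 0 0 0 28"}}

```text
time_s: 6.95
ee_pos: [0.5221, 0.0089, 0.0846]
tool_rot: [0.0, 1.0, -0.0, -0.0]
force: [-0.3, -0.1, 0.3]
opening: 0.031
```

Run:
```python
from h import *
st();s=cams.read_camera("side");st(); cv2.imwrite('pics/d.png',cv2.resize(s['frame'][190:270,275:375,::-1],(750,600),interpolation=cv2.INTER_CUBIC))
```

```text
t 6.95 p [0.5221 0.0089 0.0846] yaw -0.04 tilt [-0.0001 -0.0001] F [-0.3 -0.1  0.3] M [-0.02  0.02  0.01] op 0.031 j [-0.74  0.25  0.72  1.97 -0.19  0.99  0.07]
t 7.0 p [0.5222 0.009  0.0847] yaw -0.04 tilt [0.0001 0.    ] F [ 0.7  0.7 -1.5] M [ 0.02  0.02 -0.04] op 0.0311 j [-0.74  0.25  0.72  1.97 -0.19  0.99  0.07]
```

View pics/d.png

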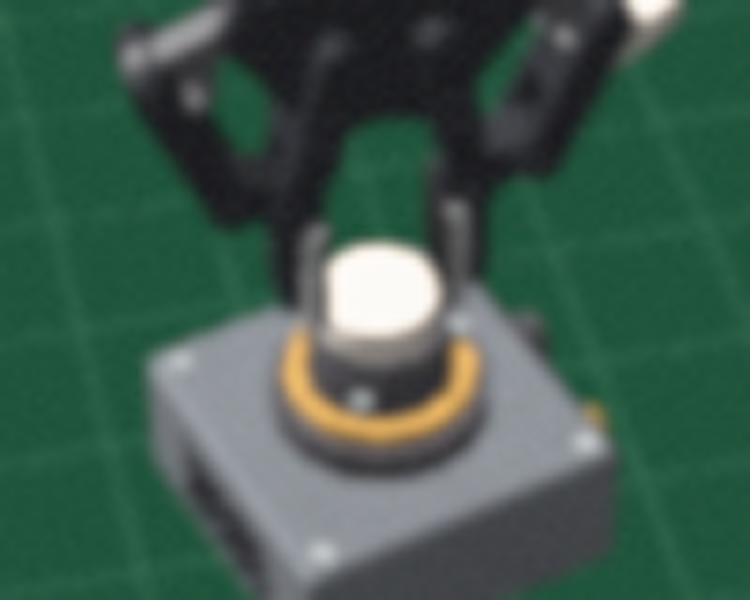

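There is no contact force at 2 mm below rim level, and the disc at (383,290) sits concentric with the nose, so it has entered the recess. Lowering a bit more, then releasing.

{"method": "apply_moves", "body": {"deltas": "0 0 0.05 0 0 0 28; 0 0 0.06 0 0 0 28; 0 0 0.06 0 0 0 28"}}

```text
time_s: 7.3
ee_pos: [0.522, 0.009, 0.0821]
tool_rot: [0.0, 1.0, -0.0, -0.0]
force: [-0.5, -0.5, -1.0]
opening: 0.0312
```

```bash
python3 -c "
from h import *
st()"
```

```text
t 7.3 p [0.522  0.009  0.0821] yaw -0.04 tilt [-0.0001 -0.0001] F [-0.5 -0.5 -1. ] M [-0.02  0.02 -0.01] op 0.0312 j [-0.73  0.25  0.72  1.97 -0.2   0.99  0.08]
```

{"method": "apply_moves", "body": {"deltas": "0 0 0 0 0 0 50; 0 0 0 0 0 0 50; 0 0 0 0 0 0 50; 0 0 0 0 0 0 50; 0 0 -0.5 0 0 0 50; 0 0 -1.3 0 0 0 60; 0 0 -2 0 0 0 80; 0 1 -2 0 0 0 85; 0.5 2 -2 0 0 0 85; 1 3 -2 0 0 0 85; 1.5 4 -2 0 0 0 85; 1.9 4.5 -2 0 0 0 85"}}

```text
time_s: 8.5
ee_pos: [0.5982, -0.1753, 0.1622]
tool_rot: [0.001, 1.0, -0.002, 0.0]
force: [0.4, -0.8, 0.9]
opening: 0.0851
```

Run:
```python
from h import *
st();s=cams.read_camera("side");c=cams.read_camera("top");st(); cv2.imwrite('pics/e.png',np.hstack([cv2.resize(s['frame'][200:260,295:355,::-1],(400,400),interpolation=cv2.INTER_CUBIC),cv2.resize(c['frame'][216:276,287:347,::-1],(400,400),interpolation=cv2.INTER_CUBIC)]))
delta([.6275,-.218,.12],0)
```

```text
t 8.5 p [ 0.5982 -0.1753  0.1622] yaw -0.22 tilt [ 0.0002 -0.0018] F [ 0.4 -0.8  0.9] M [-0.02  0.08  0.04] op 0.0851 j [-0.41  0.41  0.81  1.65 -0.31  1.21  0.46]
t 8.6 p [ 0.5986 -0.1751  0.1619] yaw -0.28 tilt [-0.0001 -0.0029] F [-0.9  0.9  0.3] M [ 0.02  0.02 -0.  ] op 0.0849 j [-0.41  0.41  0.81  1.65 -0.31  1.21  0.46]
delta [0.728 1.066 1.05 ] [ 0.021  0.001 -0.035]
```

View pics/e.png

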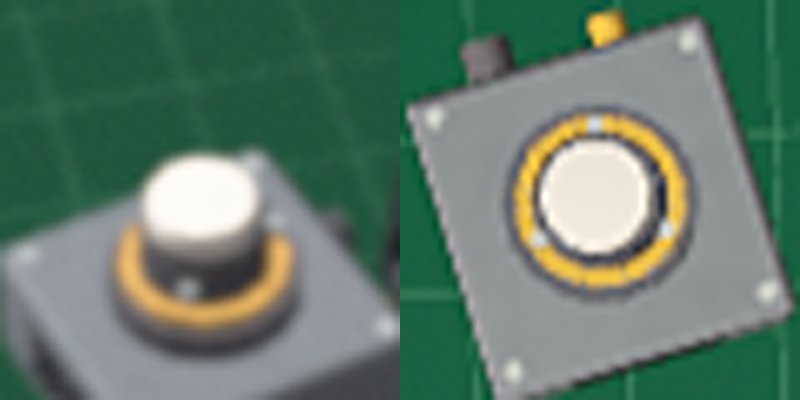

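Run:
```python
from h import *
t=cams.read_camera("top");s=cams.read_camera("side"); K=6
def fit(c,b,fn,z,name):
    x0,y0,x1,y1=b; h=cv2.cvtColor(cv2.resize(c["frame"][y0:y1,x0:x1],None,fx=K,fy=K,interpolation=cv2.INTER_CUBIC),cv2.COLOR_RGB2HSV).astype(int)
    cs,_=cv2.findContours(fn(h).astype(np.uint8),cv2.RETR_EXTERNAL,cv2.CHAIN_APPROX_NONE)
    k=cv2.convexHull(max(cs,key=cv2.contourArea)); e=cv2.fitEllipse(k); u,v=(np.array(e[0])+.5)/K-.5+[x0,y0]
    print(name,round(u,2),round(v,2),np.round(np.array(e[1])/K,2),round(e[2]),np.round(onz(c,u,v,z)[:2],4)); return u,v
w=lambda h:(h[...,1]<70)&(h[...,2]>190)
b=lambda h:(h[...,1]>85)&(h[...,0]<35)&(h[...,0]>8)&(h[...,2]>90)
B=(305,230,328,262)
a1=fit(t,(305,232,328,258),w,.086,"disc t");a2=fit(s,(312,216,340,240),w,.086,"disc s")
b1=fit(t,(300,228,335,264),b,.06,"brass t");b2=fit(s,(305,222,345,256),b,.06,"brass s")
print(tri(t,a1,s,a2),tri(t,b1,s,b2))
def circ(c,x,y,z,r):
    k=np.array([proj(c,[x+r*np.cos(a),y+r*np.sin(a),z]) for a in np.linspace(0,6.2,40)]).astype(np.float32); return cv2.fitEllipse(k)
print("pred disc s",circ(s,.522,.009,.086,.017),"t",circ(t,.522,.009,.086,.017))
```

```text
disc t 315.8 244.93 [16.12 16.72] 2 [0.5204 0.0107]
disc s 324.73 229.34 [12.73 18.36] 75 [0.5228 0.0074]
brass t 316.58 245.65 [26.23 26.3 ] 126 [0.5216 0.0093]
brass s 325.14 239.25 [19.2  26.18] 90 [0.5229 0.0042]
(array([0.52212733, 0.01053874, 0.08286455]), np.float64(0.002748901016179266)) (array([0.52310523, 0.00923894, 0.05469941]), np.float64(0.0018991606408295435))
pred disc s ((324.1852111816406, 228.94097900390625), (11.599244117736816, 16.543190002441406), 89.81982421875) t ((316.6148681640625, 244.15960693359375), (16.573932647705078, 16.66921615600586), 84.59596252441406)
```

Run:
```python
from h import *
t=cams.read_camera("top");s=cams.read_camera("side")
cv2.imwrite('pics/f.png',np.hstack([cv2.resize(s['frame'][215:255,305:345,::-1],(400,400),interpolation=cv2.INTER_LANCZOS4),cv2.resize(t['frame'][228:264,298:334,::-1],(400,400),interpolation=cv2.INTER_LANCZOS4)]))
```

```text
(no output)
```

View pics/f.png

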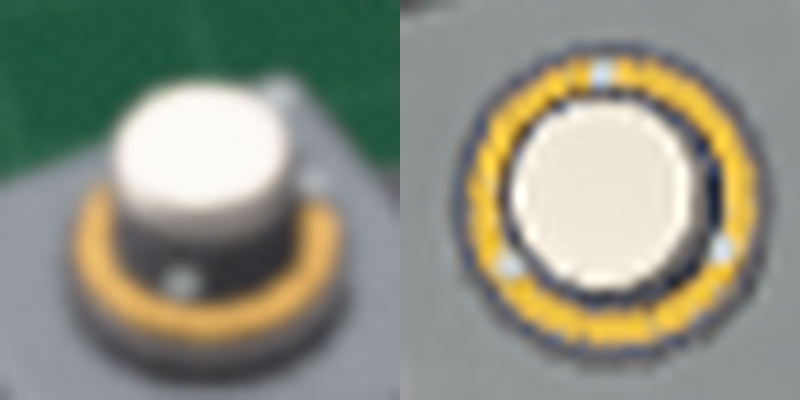

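The disc is in the recess, but the side view (left) shows its wall slightly uneven and the top view (right) shows it about 1.5 mm left of the ring's centre. To check it is flat, I'll touch its top gently with closed fingertips. A flat disc should make contact at z = 86 mm.

```bash
python3 -c "
from h import *
st();delta([.5218,.0095,.16],0);delta([.5218,.0095,.10],0)"
```

```text
t 8.8 p [ 0.5977 -0.17    0.1619] yaw 0.02 tilt [-0.0006  0.0007] F [-0.2  0.1  0. ] M [ 0.01  0.03 -0.03] op 0.0851 j [-0.42  0.4   0.81  1.66 -0.31  1.21  0.46]
delta [-1.895 -4.487  0.052] [-0.005  0.004  0.003]
delta [-1.894 -4.486  1.552] [-0.005  0.004  0.003]
```

{"method": "apply_moves", "body": {"deltas": "-0.5 -1.1 0 0 0 0 0; -1 -2.2 0 0 0 0 0; -1.4 -3.3 0 0 0 0 0; -1.9 -4.49 0 0 0 0 0; -1.9 -4.49 0 0 0 0 0; -1.9 -4.49 0 0 0 0 0; -1.9 -4.49 0.7 0 0 0 0; -1.9 -4.49 1.4 0 0 0 0; -1.9 -4.49 1.6 0 0 0 0; -1.9 -4.49 1.7 0 0 0 0; -1.9 -4.49 1.7 0 0 0 0; -1.9 -4.49 1.7 0 0 0 0", "grip_force": 20}}

```text
time_s: 10.0
ee_pos: [0.5229, 0.0083, 0.0952]
tool_rot: [-0.0, 1.0, -0.001, 0.001]
force: [-0.1, 0.3, 0.3]
opening: -0.0002
```

```bash
python3 -c "
from h import *
st();s=cams.read_camera('side');st()
cv2.imwrite('pics/g.png',cv2.resize(s['frame'][200:260,285:365,::-1],(800,600),interpolation=cv2.INTER_CUBIC))"
```

```text
t 10.0 p [0.5229 0.0083 0.0952] yaw -0.07 tilt [0.0014 0.0003] F [-0.1  0.3  0.3] M [ 0.   -0.04 -0.06] op -0.0002 j [-0.78  0.24  0.77  1.96 -0.2   1.01  0.08]
t 10.05 p [0.5229 0.0084 0.0952] yaw -0.05 tilt [0.0015 0.0004] F [ 0.2  1.  -0.6] M [ 0.   -0.02 -0.03] op -0.0001 j [-0.78  0.24  0.77  1.96 -0.2   1.01  0.08]
```

View pics/g.png

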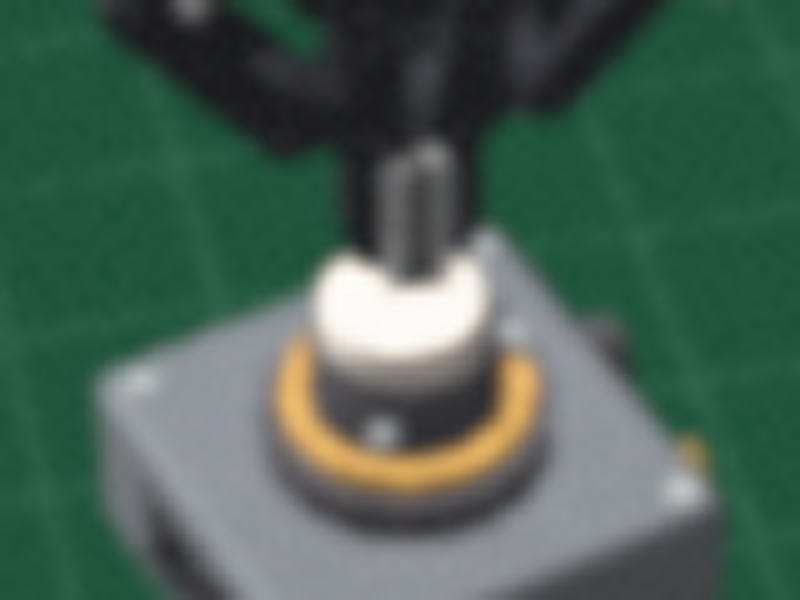

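The closed tips at (412,280) are just above the middle of the disc. Going down in small steps.

{"method": "apply_moves", "body": {"deltas": "0 0 0.05 0 0 0 0; 0 0 0.1 0 0 0 0; 0 0 0.12 0 0 0 0; 0 0 0.12 0 0 0 0; 0 0 0.12 0 0 0 0"}}

```text
time_s: 10.55
ee_pos: [0.5221, 0.0086, 0.0893]
tool_rot: [0.0, 1.0, -0.0, -0.0]
force: [1.2, 0.8, -0.0]
opening: 0.0003
```

{"method": "apply_moves", "body": {"deltas": "0 0 0.025 0 0 0 0; 0 0 0.05 0 0 0 0; 0 0 0.05 0 0 0 0"}}

```text
time_s: 10.85
ee_pos: [0.522, 0.0086, 0.0872]
tool_rot: [0.0, 1.0, -0.0, -0.0]
force: [-0.3, 1.2, 0.2]
opening: -0.0005
```

{"method": "apply_moves", "body": {"deltas": "0 0 0.025 0 0 0 0; 0 0 0.05 0 0 0 0; 0 0 0.05 0 0 0 0"}}

```text
time_s: 11.15
ee_pos: [0.5222, 0.0086, 0.0861]
tool_rot: [-0.0, 1.0, -0.0, -0.0]
force: [-5.4, 0.1, 12.7]
opening: -0.0001
```

```bash
python3 -c "
from h import *
st()"
```

```text
t 11.15 p [0.5222 0.0086 0.0861] yaw -0.04 tilt [-0.0001  0.0007] F [-5.4  0.1 12.7] M [ 0.03  1.11 -0.05] op -0.0001 j [-0.78  0.25  0.77  1.97 -0.21  1.    0.09]
```

Contact came at z = 86.1 mm, so the disc lies flat on the recess floor. Now to the collar, again with two perpendicular pinches.

{"method": "apply_moves", "body": {"deltas": "0 0 -0.5 0 0 0 0; 0 0 -1.2 0 0 -1 20; 0 0 -1.8 0 0 -2 60; 0.2 1 -1.8 0 0 -3 85; 0.6 1.8 -1.8 0 0 -4 85; 1.1 2.6 -1.8 0 0 -5 85; 1.5 3.4 -1.8 0 0 -6 85; 1.9 4.2 -1.8 0 0 -7 85; 2.3 5 -1.8 0 0 -8 85; 2.64 5.68 -1.8 0 0 -9 85; 2.64 5.68 -1.8 0 0 -10 85; 2.64 5.68 -1.8 0 0 -11.25 85"}}

```text
time_s: 12.35
ee_pos: [0.6273, -0.2203, 0.1567]
tool_rot: [-0.0, 0.715, 0.699, -0.001]
force: [0.5, 0.4, -1.3]
opening: 0.0851
```

{"method": "apply_moves", "body": {"deltas": "0 0 0 0 0 0 85; 0 0 0 0 0 0 85"}}

```text
time_s: 12.55
ee_pos: [0.6275, -0.2186, 0.1572]
tool_rot: [-0.0, 0.717, 0.697, 0.0]
force: [-0.3, 0.8, -0.3]
opening: 0.085
```

```bash
python3 -c "
from h import *
st();s=cams.read_camera('side');t=cams.read_camera('top');st()
cv2.imwrite('pics/i.png',np.hstack([cv2.resize(s['frame'][280:370,360:460,::-1],(400,360),interpolation=cv2.INTER_CUBIC),cv2.resize(t['frame'][228:264,298:338,::-1],(400,360),interpolation=cv2.INTER_CUBIC)]))
delta([.6278,-.2183,.005],90)"
```

```text
t 12.55 p [ 0.6275 -0.2186  0.1572] yaw 88.31 tilt [-0.0001  0.0003] F [-0.3  0.8 -0.3] M [ 0.02 -0.03  0.01] op 0.085 j [-0.17  0.46  0.6   1.54 -0.27  1.23  2.01]
t 12.65 p [ 0.6276 -0.2184  0.1573] yaw 88.38 tilt [-0.0001  0.0001] F [-0.8  0.5 -0.2] M [-0.03 -0.03  0.01] op 0.0853 j [-0.17  0.46  0.6   1.54 -0.27  1.23  2.01]
delta [2.000e-03 6.000e-03 3.807e+00] [-0.001 -0.001 -0.203]
```

View pics/i.png

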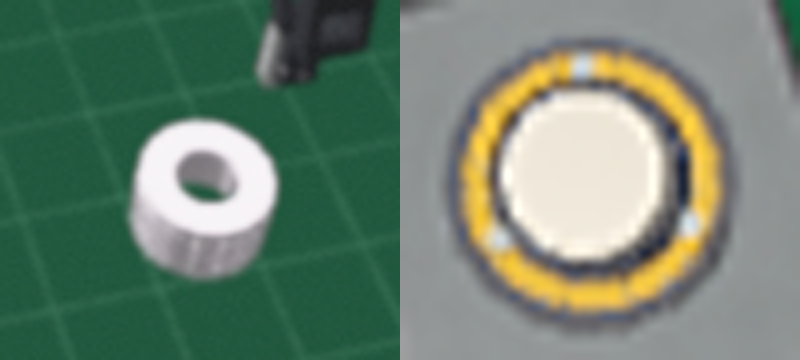

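The collar at (205,200) in the left crop is unmoved. In the right crop the disc is unchanged in the recess. Going down over the collar and closing.

{"method": "apply_moves", "body": {"deltas": "0 0 1 0 0 -0.2 85; 0 0 2 0 0 -0.2 85; 0 0 2.8 0 0 -0.2 85; 0 0 3.4 0 0 -0.2 85; 0 0 3.76 0 0 -0.2 85; 0 0 3.76 0 0 -0.2 85; 0 0 3.76 0 0 -0.2 57; 0 0 3.76 0 0 -0.2 57; 0 0 3.76 0 0 -0.2 57; 0 0 3.76 0 0 -0.2 57; 0 0 3.76 0 0 -0.2 57; 0 0 3.76 0 0 -0.2 57", "grip_force": 20}}

```text
time_s: 13.85
ee_pos: [0.6287, -0.2192, 0.0088]
tool_rot: [0.001, 0.706, 0.708, 0.001]
force: [0.1, 0.1, 7.0]
opening: 0.06
```

```bash
python3 -c "
from h import *
st()"
```

```text
t 13.85 p [ 0.6287 -0.2192  0.0088] yaw 90.14 tilt [ 0.0029 -0.0005] F [0.1 0.1 7. ] M [0.06 0.2  0.03] op 0.06 j [-0.12  0.61  0.53  1.66 -0.36  0.97  2.1 ]
```

{"method": "apply_moves", "body": {"deltas": "0 0 0 0 0 0 84; 0 0 0 0 0 0 84; 0 0 -0.1 0 0 0 84; 0 0 -0.1 0 0 1 84; 0 0 -0.1 0 0 2 84; 0 0 -0.1 0 0 3 84; 0 0 -0.1 0 0 4 84; 0 0 -0.1 0 0 5 84; 0 0 -0.1 0 0 6 84; 0 0 -0.1 0 0 7 84; 0 0 -0.1 0 0 8 84; 0 0 -0.1 0 0 9 84"}}

```text
time_s: 15.05
ee_pos: [0.6276, -0.2185, 0.0111]
tool_rot: [-0.0, 0.988, 0.155, 0.0]
force: [-0.3, -0.4, -0.2]
opening: 0.0835
```

{"method": "apply_moves", "body": {"deltas": "0 0 0 0 0 1 84; 0 0 0 0 0 2 84; 0 0 0.05 0 0 2.25 84; 0 0 0.05 0 0 2.25 84; 0 0 0.05 0 0 2.25 57; 0 0 0.05 0 0 2.25 57; 0 0 0.05 0 0 2.25 57; 0 0 0.05 0 0 2.25 57; 0 0 0.05 0 0 2.25 57; 0 0 0.05 0 0 2.25 57"}}

```text
time_s: 16.05
ee_pos: [0.6277, -0.2188, 0.0093]
tool_rot: [-0.0, 1.0, 0.001, 0.0]
force: [-1.6, 0.7, 5.4]
opening: 0.0599
```

```bash
python3 -c "
from h import *
st()"
```

```text
t 16.05 p [ 0.6277 -0.2188  0.0093] yaw 0.17 tilt [0.0004 0.    ] F [-1.6  0.7  5.4] M [0.14 0.4  0.08] op 0.0599 j [-0.35  0.73  0.88  1.67 -0.63  1.05  0.73]
```

{"method": "apply_moves", "body": {"deltas": "0 0 0 0 0 0 50; 0 0 0 0 0 0 50; 0 0 -0.5 0 0 0 50; 0 0 -1.4 0 0 0 50; 0 0 -2.4 0 0 0 50; 0 0 -3.3 0 0 0 50; -0.4 -1 -3.3 0 0 0 50; -0.9 -2 -3.3 0 0 0 50; -1.4 -3 -3.3 0 0 0 50; -1.9 -4 -3.3 0 0 0 50; -2.3 -5 -3.3 0 0 0 50; -2.63 -5.67 -3.3 0 0 0 50", "grip_force": 80}}

```text
time_s: 17.25
ee_pos: [0.5205, 0.0106, 0.1411]
tool_rot: [-0.001, 1.0, 0.002, -0.0]
force: [0.0, -0.3, -0.3]
opening: 0.0582
```

{"method": "apply_moves", "body": {"deltas": "0 0 0.4 0 0 0 50; 0 0 0.7 0 0 0 50; 0 0 0.7 0 0 0 50; 0 0 0.7 0 0 0 50"}}

```text
time_s: 17.65
ee_pos: [0.5218, 0.0056, 0.113]
tool_rot: [0.001, 1.0, -0.0, -0.0]
force: [0.4, 0.1, -2.2]
opening: 0.0584
```

```bash
python3 -c "
from h import *
st();s=cams.read_camera('side');st()
cv2.imwrite('pics/j.png',cv2.resize(s['frame'][180:270,265:385,::-1],(800,600),interpolation=cv2.INTER_CUBIC))"
```

```text
t 17.65 p [0.5218 0.0056 0.113 ] yaw -0.04 tilt [-0.0004 -0.0013] F [ 0.4  0.1 -2.2] M [-0.04 -0.05 -0.  ] op 0.0584 j [-1.07  0.32  1.15  1.96 -0.33  1.07  0.21]
t 17.7 p [0.5221 0.0058 0.1133] yaw -0.03 tilt [ 0.0003 -0.001 ] F [-0.5 -0.2 -1.8] M [ 0.01 -0.02 -0.04] op 0.0581 j [-1.07  0.32  1.15  1.96 -0.33  1.07  0.21]
```

View pics/j.png

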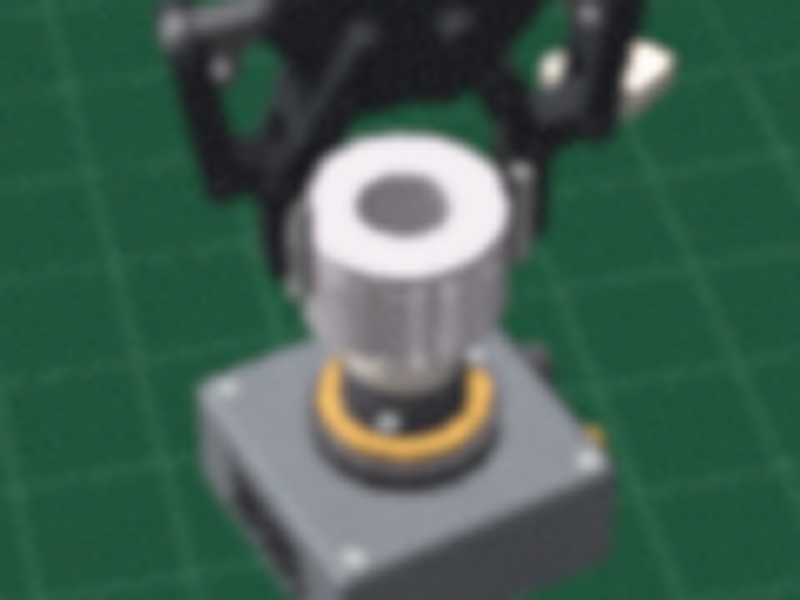

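The collar hangs level over the nose. Its centre at (407,205) lines up with the nose at (405,400). Going down in steps.

{"method": "apply_moves", "body": {"deltas": "0 0 0 0 0 0 50; 0 0 0 0 0 0 50"}}

```text
time_s: 17.9
ee_pos: [0.5221, 0.007, 0.1133]
tool_rot: [0.0, 1.0, 0.001, 0.0]
force: [0.6, -0.4, -0.9]
opening: 0.0583
```

```bash
python3 -c "
from h import *
st();delta([.5227,.008,.092],0)"
```

```text
t 17.9 p [0.5221 0.007  0.1133] yaw 0.08 tilt [ 0.0005 -0.0002] F [ 0.6 -0.4 -0.9] M [ 0.08 -0.03  0.01] op 0.0583 j [-1.07  0.32  1.15  1.96 -0.33  1.07  0.21]
delta [ 0.015 -0.026  0.532] [ 0.002 -0.004  0.01 ]
```

{"method": "apply_moves", "body": {"deltas": "0.01 -0.02 0.2 0 0 0 50; 0.01 -0.02 0.4 0 0 0 50; 0.01 -0.02 0.55 0 0 0 50; 0.01 -0.02 0.65 0 0 0 50; 0.01 -0.02 0.65 0 0 0 50; 0.01 -0.02 0.65 0 0 0 50"}}

```text
time_s: 18.5
ee_pos: [0.5221, 0.0085, 0.0869]
tool_rot: [0.0, 1.0, 0.001, -0.0]
force: [-0.9, -0.1, -1.3]
opening: 0.0582
```

```bash
python3 -c "
from h import *
st()"
```

```text
t 18.5 p [0.5221 0.0085 0.0869] yaw 0.15 tilt [-0.0001 -0.0003] F [-0.9 -0.1 -1.3] M [0.02 0.   0.  ] op 0.0582 j [-1.03  0.36  1.11  1.98 -0.38  1.03  0.25]
```

The underside is just below the rim with no contact. Going on to the pin level.

{"method": "apply_moves", "body": {"deltas": "0 0 0.06 0 0 0 50; 0 0 0.12 0 0 0 50; 0 0 0.18 0 0 0 50; 0 0 0.22 0 0 0 50; 0 0 0.24 0 0 0 50; 0 0 0.24 0 0 0 50"}}

```text
time_s: 19.1
ee_pos: [0.5224, 0.0086, 0.0779]
tool_rot: [-0.0, 1.0, 0.001, 0.0]
force: [-3.9, -0.0, 8.9]
opening: 0.0583
```

```bash
python3 -c "
from h import *
st()"
```

```text
t 19.1 p [0.5224 0.0086 0.0779] yaw 0.15 tilt [0.0001 0.0006] F [-3.9 -0.   8.9] M [0.13 0.79 0.01] op 0.0583 j [-1.02  0.37  1.09  1.99 -0.39  1.01  0.26]
```

Contact on the pins with about 9 N, underside at 69 mm as expected. Turning in small steps while pressing gently.

{"method": "apply_moves", "body": {"deltas": "-0.01 0 0.01 0 0 0.5 50; -0.01 0 0.01 0 0 1 50; -0.01 0 0.01 0 0 1.5 50"}}

```text
time_s: 19.4
ee_pos: [0.522, 0.0086, 0.077]
tool_rot: [-0.0, 0.995, -0.105, 0.0]
force: [1.1, 0.3, -1.5]
opening: 0.0586
```

```bash
python3 -c "
from h import *
st()"
```

```text
t 19.4 p [0.522  0.0086 0.077 ] yaw -12.0 tilt [0.0006 0.0001] F [ 1.1  0.3 -1.5] M [ 0.02 -0.21 -0.04] op 0.0586 j [-1.05  0.4   1.14  1.99 -0.43  1.02  0.08]
```

The force vanished and z dropped below contact height, so the keyways appear to be over the pins. I'll press down a little to confirm.

{"method": "apply_moves", "body": {"deltas": "0 0 0.03 0 0 0 50; 0 0 0.06 0 0 0 50; 0 0 0.06 0 0 0 50"}}

```text
time_s: 19.7
ee_pos: [0.5219, 0.0085, 0.0744]
tool_rot: [0.0, 0.995, -0.102, 0.0]
force: [1.6, -0.3, -2.2]
opening: 0.0584
```

```bash
python3 -c "
from h import *
st()"
```

```text
t 19.7 p [0.5219 0.0085 0.0744] yaw -11.76 tilt [ 0.0003 -0.0002] F [ 1.6 -0.3 -2.2] M [-0.13 -0.37  0.  ] op 0.0584 j [-1.05  0.41  1.14  1.99 -0.43  1.01  0.09]
```

It is in the keyways, 3.5 mm below the pin tops with no load. Pushing on toward home.

{"method": "apply_moves", "body": {"deltas": "0 0 0.06 0 0 0 50; 0 0 0.12 0 0 0 50; 0 0 0.15 0 0 0 50; 0 0 0.15 0 0 0 50"}}

```text
time_s: 20.1
ee_pos: [0.5219, 0.0085, 0.0686]
tool_rot: [-0.0, 0.995, -0.103, 0.0]
force: [0.8, -0.4, 2.2]
opening: 0.0586
```

```bash
python3 -c "
from h import *
st()"
```

```text
t 20.1 p [0.5219 0.0085 0.0686] yaw -11.84 tilt [ 0.0002 -0.    ] F [ 0.8 -0.4  2.2] M [-0.13 -0.1   0.04] op 0.0586 j [-1.04  0.41  1.13  2.   -0.44  1.    0.1 ]
```

{"method": "apply_moves", "body": {"deltas": "0 0 0.04 0 0 0 50; 0 0 0.08 0 0 0 50; 0 0 0.12 0 0 0 50; 0 0 0.12 0 0 0 50; 0 0 0.12 0 0 0 50"}}

```text
time_s: 20.6
ee_pos: [0.522, 0.0085, 0.0646]
tool_rot: [-0.0, 0.995, -0.103, -0.0]
force: [-5.6, 0.2, 17.7]
opening: 0.0581
```

```bash
python3 -c "
from h import *
st()"
```

```text
t 20.6 p [0.522  0.0085 0.0646] yaw -11.85 tilt [-0.      0.0008] F [-5.6  0.2 17.7] M [0.01 1.09 0.07] op 0.0581 j [-1.03  0.42  1.12  2.   -0.45  1.    0.1 ]
```

The force jumped to about 18 N, more than the spring gives, at 13.3 mm below pin contact against the 14 mm expected. I'll press slightly more to tell the shoulder from friction.

{"method": "apply_moves", "body": {"deltas": "0 0 0.02 0 0 0 50; 0 0 0.03 0 0 0 50; 0 0 0.03 0 0 0 50; 0 0 0.03 0 0 0 50"}}

```text
time_s: 21.0
ee_pos: [0.522, 0.0085, 0.0645]
tool_rot: [-0.001, 0.995, -0.103, -0.0]
force: [-13.6, 0.5, 37.5]
opening: 0.0582
```

```bash
python3 -c "
from h import *
st();s=cams.read_camera('side');st()
cv2.imwrite('pics/k.png',cv2.resize(s['frame'][180:270,265:385,::-1],(800,600),interpolation=cv2.INTER_CUBIC))"
```

```text
t 21.0 p [0.522  0.0085 0.0645] yaw -11.85 tilt [-0.0005  0.0021] F [-13.6   0.5  37.5] M [0.18 2.86 0.04] op 0.0582 j [-1.03  0.42  1.12  2.   -0.45  1.    0.1 ]
t 21.05 p [0.522  0.0085 0.0645] yaw -11.86 tilt [-0.0005  0.002 ] F [-12.2   0.7  37.3] M [0.17 2.85 0.08] op 0.0584 j [-1.03  0.42  1.12  2.   -0.45  1.    0.1 ]
```

View pics/k.png

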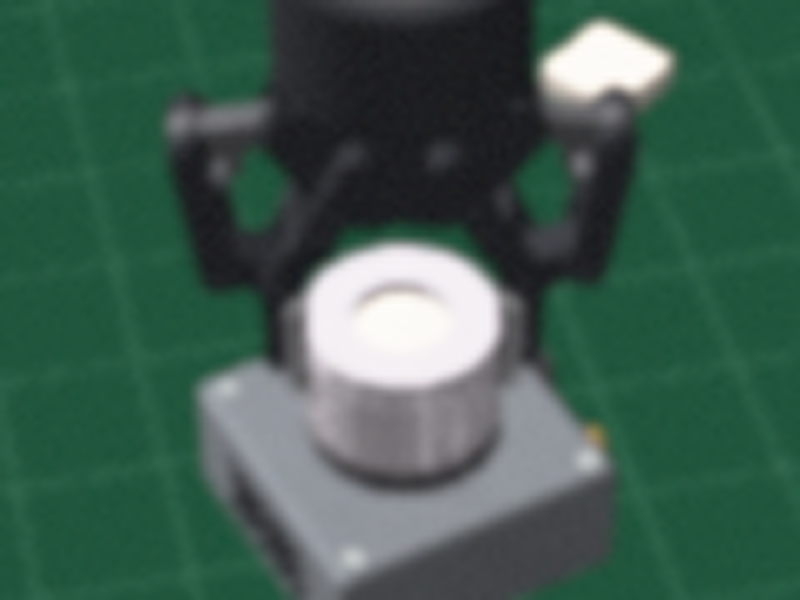

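The stop is hard: 20 N more moved it only 0.1 mm. The collar looks level, the disc shows through its hole at (405,320), and the dark shoulder is just below. To prove the full 5 mm stroke, I'll back off and find where the spring force ends.

{"method": "apply_moves", "body": {"deltas": "0 0 -0.06 0 0 0 50; 0 0 -0.12 0 0 0 50; 0 0 -0.165 0 0 0 50; 0 0 -0.165 0 0 0 50"}}

```text
time_s: 21.45
ee_pos: [0.5219, 0.0086, 0.0693]
tool_rot: [-0.0, 0.995, -0.103, 0.0]
force: [0.6, -1.0, 4.0]
opening: 0.0581
```

```bash
cat > avg.py <<'E'
from h import *
z=[];F=[]
for i in range(8):
    cams.read_camera("side"); o=telemetry.get_obs(); z.append(o["ee_pos"][2]); F.append(o["force"])
print(np.round(np.mean(z),5),np.round(np.mean(F,0),2),o["time_s"])
E
python3 avg.py
```

```text
0.06917 [ 1.38 -1.27  4.04] 21.85
```

{"method": "apply_moves", "body": {"deltas": "0 0 -0.02 0 0 0 50; 0 0 -0.03 0 0 0 50; 0 0 -0.03 0 0 0 50"}}

```text
time_s: 22.15
ee_pos: [0.5218, 0.0085, 0.0701]
tool_rot: [0.0, 0.995, -0.103, 0.0]
force: [4.8, -1.9, -2.7]
opening: 0.0582
```

```bash
python3 avg.py
```

```text
0.07013 [ 4.72 -1.84 -3.15] 22.55
```

Spring force is present at z = 69.2 mm and gone at 70.1 mm, while the hard stop is at 64.5 mm. That is a 5 mm stroke, so it was fully home. Pushing home again with a moderate preload.

{"method": "apply_moves", "body": {"deltas": "0 0 0.05 0 0 0 50; 0 0 0.1 0 0 0 50; 0 0 0.15 0 0 0 50; 0 0 0.175 0 0 0 50; 0 0 0.175 0 0 0 50; 0 0 0.175 0 0 0 50; 0 0 0.175 0 0 0 50"}}

```text
time_s: 23.25
ee_pos: [0.5219, 0.0085, 0.0646]
tool_rot: [-0.001, 0.995, -0.103, -0.0]
force: [-6.5, -0.8, 25.4]
opening: 0.0583
```

```bash
python3 avg.py; python3 -c "
from h import *
st();s=cams.read_camera('side');cv2.imwrite('pics/l.png',s['frame'][:,:,::-1]);st()"
```

```text
0.0646 [-6.39 -0.98 25.17] 23.65
t 23.65 p [0.5219 0.0085 0.0646] yaw -11.86 tilt [-0.0004  0.0013] F [-6.1 -1.7 24.5] M [-0.21  1.37  0.04] op 0.0578 j [-1.03  0.42  1.12  2.   -0.45  1.    0.1 ]
t 23.7 p [0.5219 0.0085 0.0646] yaw -11.86 tilt [-0.0003  0.0013] F [-6.1 -1.5 25.2] M [-0.22  1.41  0.06] op 0.0581 j [-1.03  0.42  1.12  2.   -0.45  1.    0.1 ]
```

View pics/l.png

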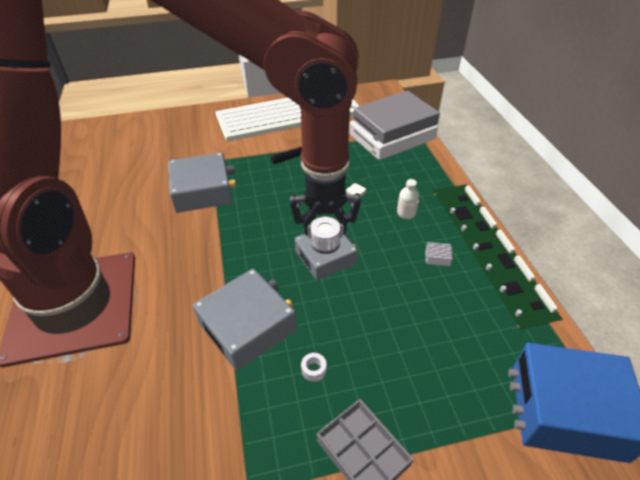

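The collar is home on the nose at (325,232), the push is a steady 25 N at z = 64.6 mm, and the bystanders have not moved. Handing in.

```bash
python3 -c "
from cell import ticket
print(ticket.finish_job())"
```

```text
the job is handed in; nothing more can be done
None
```

I laid the disc in the recess and let go. Then I put the collar over the nose, turned it about 12° until its keyways dropped over the pins, and pushed it home. I handed the job in at about 23.7 s with the arm still holding the collar down at a steady 25 N.

- **Disc:** a light touch with closed fingertips met its top at 86.1 mm, against 86 mm expected for flat on the recess floor. In the images it sits about 1.5 mm off-centre, which is about all the play the recess allows.
- **Collar:** the stop was hard, with 20 N more moving it only 0.1 mm. It first seemed 0.6 to 0.9 mm short of home, judged from where it had met the pins and the spring. I backed off to check: the spring force ended between 4.6 and 5.5 mm above the stop, which fits the full 5 mm stroke.
- **Side force:** about 6 N of sideways force remained while pressing. It appeared in the same proportion on every press, so I took it as a trait of the arm and not a jam.
- **Other pieces:** the last picture shows the loose pieces where they lay, as far as the arm leaves them in view.

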